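Nudge a board carrier onto the test jig's locating pins and start the test

TASK

The repaired control board lies askew on the test jig, its brown carrier plate propped up on the two locating pins. With the fingertips, push the carrier sideways by its rim until both of its locating holes drop over the pins and it lies flat on the deck, then press the green start button fully in and let it go. Only push the carrier, do not lift it; do not touch the electronics on it, and leave the things standing around where they are.

Things in the scene. Friction and masses are not known exactly. Their poses are not given: they have to be found in the camera images.
- jig: test jig fixed to the bench: grey housing 236 mm deep, 340 mm wide, flat aluminium deck 45 mm above the bench. Origin at bench level under the place of the seated carrier's centre; x away from the robot, y left, z up. In this frame the deck spans x -108 to +56, y -168 to +168 mm; two locating pins near the robot's side; behind the deck a console, x 69 to 125 mm, top 75 mm above the bench
- back_stop (a point): middle of the back-stop rail's face, on the deck (jig frame x 56, y 0, z 45 mm): a straight rail across the deck, 10 mm high, 300 mm long (y -150 to +150). With the carrier's far edge pushed flush against it, holes and pins are in line to 1 mm in x, and the carrier can be slid along it in y
- pin_left (a point): foot of the left locating pin, on its axis at deck level (jig frame x -38, y +62, z 45 mm). Steel pin 9 mm thick, 8 mm tall, with a ball-round nose; a hole within about 3 mm of it drops on by the carrier's own weight or with a little more nudging
- pin_right (a point): foot of the right locating pin (jig frame x -38, y -62, z 45 mm); the same as the left pin
- carrier: loose brown carrier plate, 110 mm (x) by 160 (y) by 6 thick; a rim 8 mm wide along all four edges rises to 14 mm above the underside. With its board 0.4 to 0.65 kg; 2 to 5 N slides it. Origin at the centre of its underside, x to its far edge, y left, z up. Seated: level, origin at x 0, y 0, z 45 mm of the jig frame, axes parallel to the jig's
- near_edge (a point): middle of the carrier's near lower edge (carrier frame x -55, y 0, z 0 mm). At the start the carrier lies 12 to 28 mm short of its place, up to 40 mm to the left or right, turned up to 0.15 rad, near part propped on the pin tips, far edge on the deck: a slope of about 0.1 rad, this edge 8 to 12 mm above the deck
- far_edge (a point): middle of the carrier's far lower edge (carrier frame x +55, y 0, z 0 mm)
- hole_left (a point): centre of the left locating hole, on the carrier's underside (carrier frame x -38, y +62, z 0 mm); 11 mm across, right through the 6 mm plate, a brass ring round its mouth
- hole_right (a point): centre of the right locating hole, on the carrier's underside (carrier frame x -38, y -62, z 0 mm); the same as the left hole
- board: green circuit board with transformer, capacitors, relays, heat sink and connector, fixed on the carrier inside the rim (carrier frame x -27 to +45, y -60 to +60 mm), up to 34 mm above the carrier's underside; not to be touched. Origin 6 mm above the carrier's
- start_top (a point): centre of the top of the green start button, 26 mm across, on the console (jig frame x 96.5, y -105, z 97 mm when out); pressed straight down, it springs back. A black collar 42 mm across surrounds it, 10 mm lower
- start (a joint): travel of the start button: 0 = out, 0.005 m = fully in, which takes about 4.5 N; it switches from 0.0035 m on
- flux_jar: amber glass flux jar with a white lid, 32 mm across, 34 mm tall, standing on the jig's console left of the read-out; origin at the centre of its underside. To be left alone
- screwdriver: orange-handled screwdriver, 190 mm long, lying on the bench just left of the jig; origin at the middle of its length, on its underside. To be left alone
- solder_spool: upright solder spool, blue flanges 54 mm across, 42 mm tall, on the bench just right of the jig; origin at the centre of its underside. To be left alone
- cleaner_bottle: white cleaner bottle with a blue cap, 58 mm across, 150 mm tall, on the bench to the left; origin at the centre of its underside. To be left alone
- multimeter: grey multimeter with a dark face lying on its back, 165 x 80 x 46 mm, on the bench to the right; origin at the centre of its underside. To be left alone
- pliers: red-handled pliers, about 165 mm long, lying on the bench to the right and farther away; origin on the underside at the pivot. To be left alone

How it is judged:
On the way, in this order (a step that is already met when the one before it is completed fails the run):
1. the carrier lies flat on the deck with both holes down over the pins (distance between hole_left and pin_left below 0.003 m and distance between hole_right and pin_right below 0.003 m and z of far_edge in the frame of jig below 0.047 m), for 0.2 s.
2. with the carrier seated, the start button is pressed fully in (all of step 1 and value of joint start above 0.0035 m), for 0.05 s.
At the end, for the whole second after the job is handed in: both holes of the carrier are down over their pins (each hole's centre within 3 mm of the foot of its pin, height included), its far edge is down on the deck (within 2 mm), it is at rest, and the start button has been pressed and is out again (all of step 1 and value of joint start below 0.001 m and linear speed of carrier below 0.01 m/s); the robot touches nothing.
It fails at once if the carrier is lifted: its far edge more than 8 mm above the deck, or its near edge more than 20 mm (z of far_edge in the frame of jig above 0.053 m or z of near_edge in the frame of jig above 0.065 m).
It fails at once if the robot touches the electronics on the carrier (contact force between any of the fingers, the arm and board above 0.5 N).
It fails at once if the start button is pressed before the carrier is seated ((distance between hole_left and pin_left above 0.004 m or distance between hole_right and pin_right above 0.004 m) and value of joint start above 0.0035 m).
It fails at once if one of the things standing around is moved by more than 15 mm (distance of any of flux_jar, screwdriver, solder_spool, cleaner_bottle, multimeter, pliers from where it was at the start of the episode above 0.015 m).
It also fails if it takes over 64 s, if anything falls off the work surface, if the arm or the gripper's body presses on something with over 40 N, if the wrist force passes 120 N, or if a joint passes its speed limit or range.

ROBOT

A 7-joint arm with a two-finger parallel gripper is mounted at the origin on the work surface. World frame = base frame: x ahead of the robot, y to its left, z up, the work surface at z = 0. Lengths are in m, angles in rad, forces in N, time in s.
With the tool pointing down it reaches from about 0.4 to 0.9 m from the base axis. Payload 5.5 kg.
Tool frame: the origin (TCP) lies midway between the tips of the shut fingers; the grasp point (between the pads) lies 19 mm behind it (manip.grip_depth is the distance from the TCP to the grasp point, in m); z points along the fingers, x is the direction in which the jaws open and shut, and the axes are right-handed (so a half turn about z gives the same grasp; the last joint's range is limited). The gripper opens to 92 mm and grips with 3 to 60 N. Pads are 19 mm wide; open, the fingers measure 130 mm over their backs; the gripper's body (75 mm by 190 mm) begins 47 mm behind the grasp point.
Start: joints at [1.523, 0.501, -0.427, 1.55, 0.221, 1.138, -0.21], TCP at [0.199, -0.619, 0.207] pointing down, gripper open.
Joint ranges: [-2.88, 2.88], [-0.31, 2.03], [-1.54, 1.56], [0.2, 2.42], [-1.41, 4.55], [0.19, 2.02], [-2.57, 2.57]. Speed limits (rad/s): [2.57, 2.57, 3.14, 3.14, 3.14, 3.14, 3.14].

INTERFACE

Orientations are given as a unit quaternion [x, y, z, w].
In Python, from bench import manip, effector, viewer gives the robot as it stands. Calls block until the motion is done:
- manip.move_pose(position, orientation): joint-space move of the TCP to a pose.
- manip.servo_line(position, ori=None, vel=0.15): straight line of the TCP; ori=None keeps the orientation; vel is the mean speed in m/s.
- manip.movej(angles): joint-space move.
- effector.open_jaws() and effector.close(f_grip=None): open the fingers fully, or close them until they stop; f_grip is the grip in N (None keeps the last).
- manip.sleep(seconds).
- manip.solve_ik(position, orientation): joint angles nearest the present ones, or None.
- viewer.get_image(name): name is "scene" or "top" or "wrist"; returns the picture (420x560x3 uint8, red, green, blue); there is no depth.
- viewer.get_calibration(name): a dict with "vfov" (degrees; the focal length in pixels is half the picture's height over the tangent of half this angle, whatever the lens; pixels are square), "cx", "cy" (the principal point, pixels), "eye" and "attitude" of the camera in the world. Camera axes: x right, y down, z forward; pixel columns grow to the right and rows downward; lengths in m; the calibration is good to about 2 mm. A picture is of the moment at which its call begins: read the wrist's pose just before it. get_calibration takes no time and is no camera call; for the wrist camera it gives the pose at the moment of the call.
A pose or a line that the arm cannot do raises manip.PlanningError and nothing moves.
- manip.hand_in(): hands the job in, once; it reports no verdict.
Readings, each from a call of its own:
- manip.current_clock(): time.
- manip.current_q(): joint angles.
- manip.current_joint_velocities(): joint speeds.
- manip.current_tau(): joint torques, N m.
- manip.current_tool_pos(): TCP position.
- manip.current_tcp_rot(): TCP orientation.
- manip.current_force(): force on the tool from outside, world axes, zero at the start.
- manip.current_wrist_torque(): the same for the moment, N m.
- manip.current_finger_gap(): finger opening in m.
Only numpy, scipy, OpenCV 4.12 (cv2) and the standard library are available. Lean on these libraries where they do the work, as an engineer would, in place of code of your own. Each camera call takes 0.05 s, during which the arm holds its last target.

## Working session

There is one attempt and no reset: what is moved stays moved. The work goes in short steps, each a Python script; the robot and the scene stay as the last script left them, time stands still between calls to the robot, and variables do not carry over. Pictures are saved under pics/ and viewed, and the job is handed in when it is done.

```bash
ls; mkdir -p pics
cat > h.py <<'E'
import numpy as np, cv2
from bench import manip, effector, viewer
from scipy.spatial.transform import Rotation as R
def save(name,img): cv2.imwrite('pics/'+name,cv2.cvtColor(img,cv2.COLOR_RGB2BGR))
E
python3 - <<'E'
from h import *
for n in ("scene","top","wrist"):
    c=viewer.get_calibration(n); print(n,c)
    save(n+'0.png',viewer.get_image(n))
print(manip.current_clock(),manip.current_tcp_rot())
E
```

```text
pics
scene {'vfov': 56.162251479712445, 'cx': 271.8536938250857, 'cy': 209.83301954580085, 'eye': array([1.08419687, 0.37329558, 0.96281419]), 'attitude': array([ 0.43528145,  0.83856085, -0.29191945, -0.14875752])}
top {'vfov': 46.044639029186555, 'cx': 276.155658136362, 'cy': 209.1853237911299, 'eye': array([ 0.24691618, -0.02903108,  1.46557719]), 'attitude': array([ 0.70387183, -0.70273417,  0.07538256, -0.07103945])}
wrist {'vfov': 59.48010468978577, 'cx': 281.61888566014295, 'cy': 210.067272548855, 'eye': array([ 0.26868041, -0.59600584,  0.38350185]), 'attitude': array([ 0.8005952 , -0.58288265, -0.08234325,  0.11186929])}
0.15 [ 8.08019290e-01 -5.89155576e-01 -5.68940499e-04 -4.59009005e-04]
```

View pics/scene0.png

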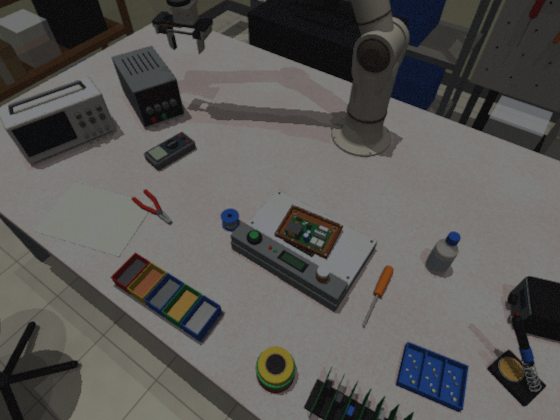

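View pics/top0.png

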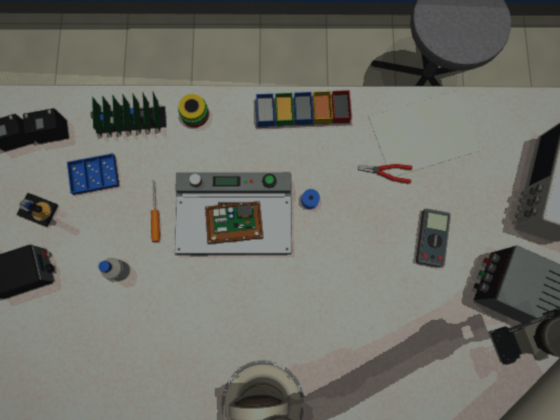

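View pics/wrist0.png

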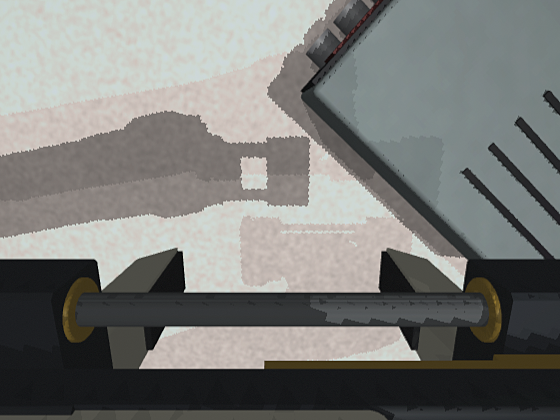

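Top view: the jig is at about cols 175–292, rows 172–255, with the carrier at cols 205–263, rows 201–243. The start button is at (269,181) and the spool at (310,198). I'll enlarge this area.

Run:
```python
import cv2
i=cv2.imread('pics/top0.png')
cv2.imwrite('pics/top0c.png',cv2.resize(i[165:265,168:298],None,fx=6,fy=6,interpolation=cv2.INTER_CUBIC))
i=cv2.imread('pics/scene0.png')
cv2.imwrite('pics/scene0c.png',cv2.resize(i[185:305,220:380],None,fx=5,fy=5,interpolation=cv2.INTER_CUBIC))
```

```text
(no output)
```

View pics/top0c.png

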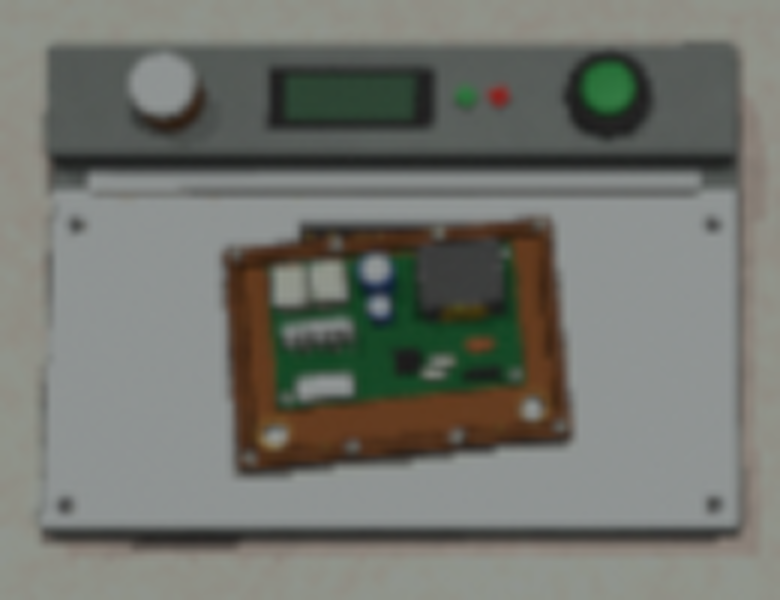

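View pics/scene0c.png

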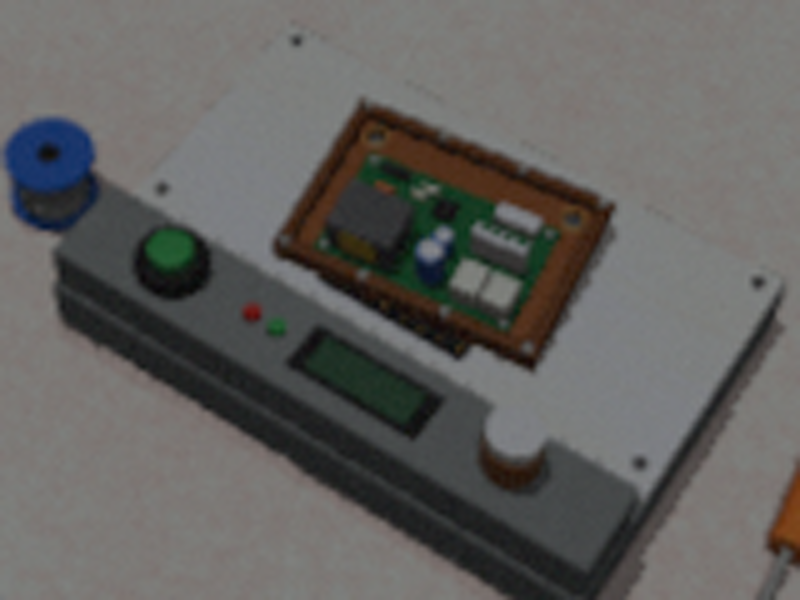

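```bash
cat >> h.py <<'E'
def ray(cal,px,z):
    """world point on plane z seen at pixel px"""
    f=210/np.tan(np.radians(cal['vfov']/2))
    d=R.from_quat(cal['attitude']).apply([(px[0]-cal['cx'])/f,(px[1]-cal['cy'])/f,1])
    e=np.array(cal['eye']); return e+d*(z-e[2])/d[2]
def proj(cal,P):
    f=210/np.tan(np.radians(cal['vfov']/2))
    q=R.from_quat(cal['attitude']).inv().apply(np.atleast_2d(P)-np.array(cal['eye']))
    return np.c_[cal['cx']+f*q[:,0]/q[:,2],cal['cy']+f*q[:,1]/q[:,2]]
E
python3 - <<'E'
from h import *
c=viewer.get_calibration("top")
g=lambda x,y,z:print((x,y),ray(c,(168+(x-2.5)/6,165+(y-2.5)/6),z).round(4))
for p in((45,527),(740,530)):g(*p,.045)
g(608,86,.097)
for p in((275,436),(532,409)): g(*p,.06)
for p in((228,250),(547,222),(568,440),(240,470)): g(*p,.062)
# tool attitude: camera in tool frame
t=manip.current_tool_pos();q=R.from_quat(manip.current_tcp_rot());w=viewer.get_calibration("wrist")
print(q.inv().apply(w['eye']-t), (q.inv()*R.from_quat(w['attitude'])).as_matrix().round(3))
E
```

```text
(45, 527) [0.418  0.2534 0.045 ]
(740, 530) [ 0.4171 -0.0804  0.045 ]
(608, 86) [ 0.6236 -0.0165  0.097 ]
(275, 436) [0.46   0.1424 0.06  ]
(532, 409) [0.4734 0.0196 0.06  ]
(228, 250) [0.5506 0.1674 0.062 ]
(547, 222) [0.5648 0.0131 0.062 ]
(568, 440) [0.4581 0.0022 0.062 ]
(240, 470) [0.4433 0.1584 0.062 ]
[-4.28844100e-05 -7.36351895e-02 -1.77799487e-01] [[ 1.     0.001  0.001]
 [-0.001  0.961  0.275]
 [-0.    -0.275  0.961]]
```

Run:
```python
from h import *
qs={}
for n,m in (("A",[[0,1,0],[1,0,0],[0,0,-1]]),("B",[[0,-1,0],[-1,0,0],[0,0,-1]])):
    q=R.from_matrix(np.array(m)).as_quat(); print(n,q.round(3))
    for p in ([.46,.087,.3],[.43,.087,.055],[.47,.2,.055],[.51,-.05,.055],[.62,-.017,.095]):
        s=manip.solve_ik(p,q); print(p,None if s is None else np.round(s,2))
```

```text
A [0.707 0.707 0.    0.   ]
[0.46, 0.087, 0.3] [ 0.91  0.22 -1.29  1.85  0.22  1.24  1.12]
[0.43, 0.087, 0.055] [ 0.61  0.58 -1.06  2.17  0.72  0.81  0.66]
[0.47, 0.2, 0.055] [ 0.39  0.75 -1.11  2.    0.84  0.95  0.41]
[0.51, -0.05, 0.055] [ 0.75  0.62 -0.89  2.    0.65  0.84  1.06]
[0.62, -0.017, 0.095] [ 0.68  0.79 -1.03  1.71  0.76  1.09  0.98]
B [ 0.707 -0.707  0.     0.   ]
[0.46, 0.087, 0.3] [-0.05  0.06 -0.21  1.87  0.01  1.21 -1.83]
[0.43, 0.087, 0.055] [ 0.48  0.49 -0.88  2.17  0.57  0.73 -2.35]
[0.47, 0.2, 0.055] [ 0.16  0.56 -0.76  2.    0.54  0.79 -2.49]
[0.51, -0.05, 0.055] [ 0.59  0.53 -0.67  2.    0.48  0.77 -1.94]
[0.62, -0.017, 0.095] [ 0.49  0.65 -0.71  1.71  0.5   0.97 -1.97]
```

Run:
```python
from h import *
p=manip.current_tool_pos(); manip.servo_line([p[0]+.0,p[1]+.06,.33],vel=.25)
A=[.70711,.70711,0,0]
manip.move_pose([.45,.087,.3],A)
print(manip.current_tool_pos(),manip.current_tcp_rot(),manip.current_q().round(2) if hasattr(manip.current_q(),'round') else manip.current_q())
c=viewer.get_calibration("wrist"); im=viewer.get_image("wrist"); save('w1.png',im)
import pickle; pickle.dump(c,open('w1.pkl','wb'))
print(c['eye'],manip.current_clock(),manip.current_force())
```

```text
[0.45037964 0.08601895 0.29997517] [ 7.07898761e-01  7.06313911e-01  2.19757518e-05 -5.38256172e-05] [ 0.94  0.18 -1.3   1.87  0.18  1.23  1.16]
[0.37562767 0.08601655 0.47778988] 3.3583 [-0.03424677  0.11389825  0.15633534]
```

View pics/w1.png

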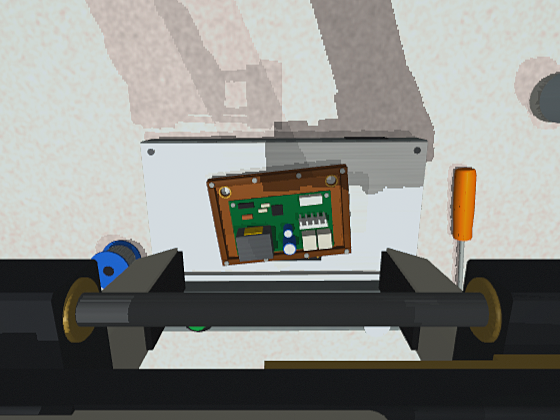

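The wrist view shows the near deck corners at about (142,141) and (427,141) and the carrier corners at (209,180), (347,166), (351,255) and (225,266). The holes are at (225,192) and (331,180). I'll enlarge it.

Run:
```python
import cv2
i=cv2.imread('pics/w1.png')
cv2.imwrite('pics/w1c.png',cv2.resize(i[130:290,135:345],None,fx=3.8,fy=3.8,interpolation=cv2.INTER_CUBIC)[:600])
cv2.imwrite('pics/w1d.png',cv2.resize(i[130:280,290:440],None,fx=4,fy=4,interpolation=cv2.INTER_CUBIC))
```

```text
(no output)
```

View pics/w1c.png

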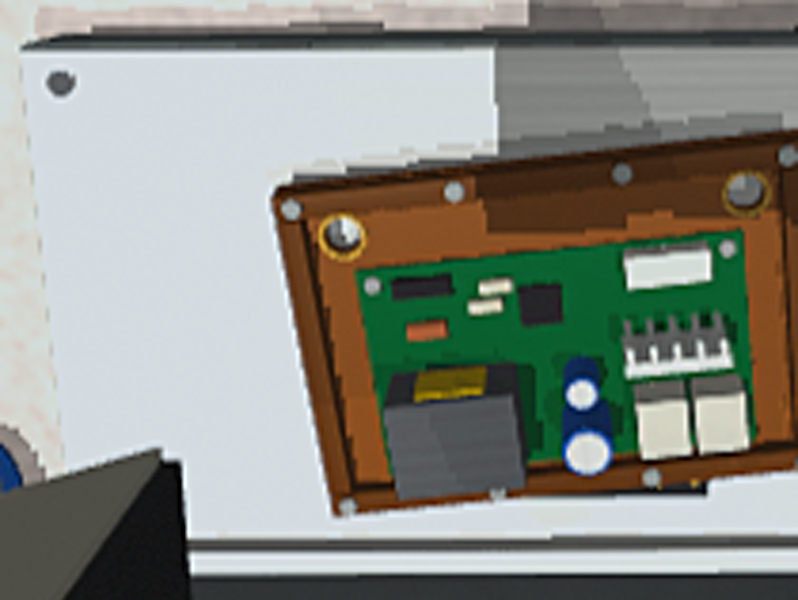

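View pics/w1d.png

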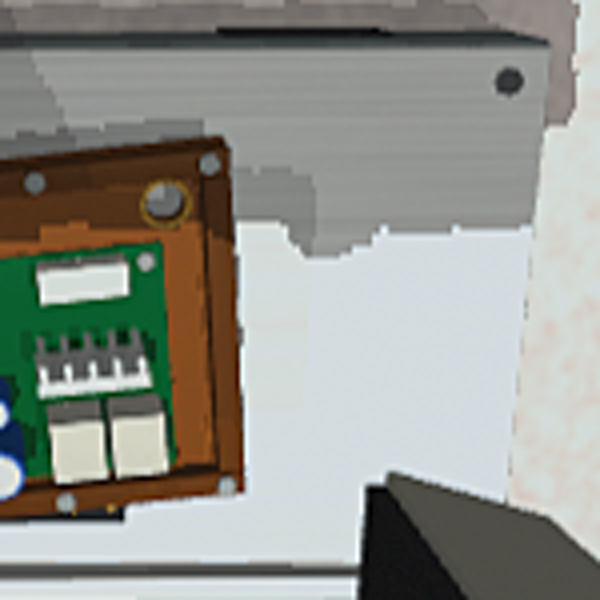

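```bash
cat > fit.py <<'E'
from h import *
import pickle
from scipy.optimize import least_squares
c=pickle.load(open('w1.pkl','rb'))
C=lambda x,y:(135+(x-1.4)/3.8,130+(y-1.4)/3.8); D=lambda x,y:(290+(x-1.5)/4,130+(y-1.5)/4)
# jig
Pj=np.array([[-.108,-.168,.045],[-.108,.168,.045]]); uj=np.array([C(22,47),D(548,47)])
rl=[ray(c,C(190,540),.045),ray(c,D(360,570),.045)]; print('rail',np.round(rl,4))
cor=[ray(c,u,.045) for u in uj]; print('corners',np.round(cor,4), np.linalg.norm(cor[0]-cor[1]))
d=cor[1]-cor[0]; yaw=np.arctan2(-d[0],d[1]); d2=rl[1]-rl[0]; print('yaws',yaw,np.arctan2(-d2[0],d2[1]))
print('depth (expect .164)',np.mean(rl,0)[0]-np.mean(cor,0)[0])
# carrier: x,y,yaw,pitch, far edge on deck
L=np.array([[-.038,-.062,.006],[-.038,.062,.006],[.055,-.08,.014],[.055,.08,.014]])
u=np.array([C(342,237),C(745,193),C(335,515),D(243,493)])
def T(p):
    r=R.from_euler('ZY',[p[2],p[3]]); o=np.array([p[0],p[1],.045])-r.apply([.055,0,0])*[0,0,1]; return r.apply(L)+o
s=least_squares(lambda p:(proj(c,T(p))-u).ravel(),[.5,.087,.1,.1]); print(s.x.round(4),s.fun.round(2)); print(T(s.x).round(4))
E
python3 fit.py
```

```text
rail [[ 0.5819 -0.0391  0.045 ]
 [ 0.5827  0.2118  0.045 ]]
corners [[ 0.417  -0.0784  0.045 ]
 [ 0.4166  0.2544  0.045 ]] 0.33279731943761204
yaws 0.0010625777158040394 -0.003193124616772449
depth (expect .164) 0.16550357314770558
[0.5027 0.0852 0.1081 0.1173] [-0.15 -0.21  0.44 -0.08 -0.91  0.61  0.59 -0.18]
[[0.4726 0.0195 0.0618]
 [0.4592 0.1428 0.0618]
 [0.5673 0.0117 0.0589]
 [0.55   0.1708 0.0589]]
```

```bash
cat >> h.py <<'E'
A=[.7071068,.7071068,0,0]
def push(start,dirn,dist,step=.002,vel=.03,fstop=9):
    """step along dirn until |force along dirn| > fstop"""
    f0=np.array(manip.current_force()); s=np.array(start,float); d=np.array(dirn,float); log=[]
    k=0
    while k*step<dist:
        k+=1
        manip.servo_line(s+d*min(k*step,dist),ori=A,vel=vel)
        f=np.array(manip.current_force())-f0; log.append((round(k*step*1e3,1),f.round(1).tolist()))
        if abs(f@d)>fstop: break
    for l in log: print(l)
    return s+d*min(k*step,dist)
E
python3 - <<'E'
from h import *
manip.move_pose([.412,.086,.12],A)
manip.servo_line([.412,.086,.049],ori=A,vel=.15)
print(manip.current_tool_pos(),manip.current_force())
p=push([.412,.086,.049],[1,0,0],.038,step=.002)
print(p,manip.current_tool_pos(),manip.current_clock())
save('top2.png',viewer.get_image('top'))
c=viewer.get_calibration("wrist"); save('w2.png',viewer.get_image('wrist'))
i=cv2.imread('pics/top2.png')
cv2.imwrite('pics/top2c.png',cv2.resize(i[165:265,168:298],None,fx=6,fy=6,interpolation=cv2.INTER_CUBIC))
E
```

```text
[0.41336669 0.08633564 0.05003546] [-0.74926693  0.24010341  0.95201229]
(2.0, [2.1, -0.4, -1.0])
(4.0, [0.5, -1.1, -0.4])
(6.0, [1.0, -0.1, -1.2])
(8.0, [0.4, -0.2, -0.1])
(10.0, [0.0, 0.5, -0.9])
(12.0, [0.8, -0.6, -1.0])
(14.0, [1.1, -0.5, -1.9])
(16.0, [1.6, -0.1, -0.7])
(18.0, [0.9, -0.6, -0.7])
(20.0, [0.2, 0.1, -1.3])
(22.0, [1.1, -0.8, -1.1])
(24.0, [-0.5, 0.2, -0.9])
(26.0, [0.4, 0.6, -1.1])
(28.0, [-0.8, 0.7, -0.2])
(30.0, [-0.2, 0.0, -0.4])
(32.0, [-0.6, 0.5, -3.0])
(34.0, [-0.4, 0.7, -1.2])
(36.0, [0.9, 0.2, 0.7])
(38.0, [-0.8, 0.8, 1.4])
[0.45  0.086 0.049] [0.45040261 0.08596052 0.04918763] 9.5
```

View pics/top2c.png

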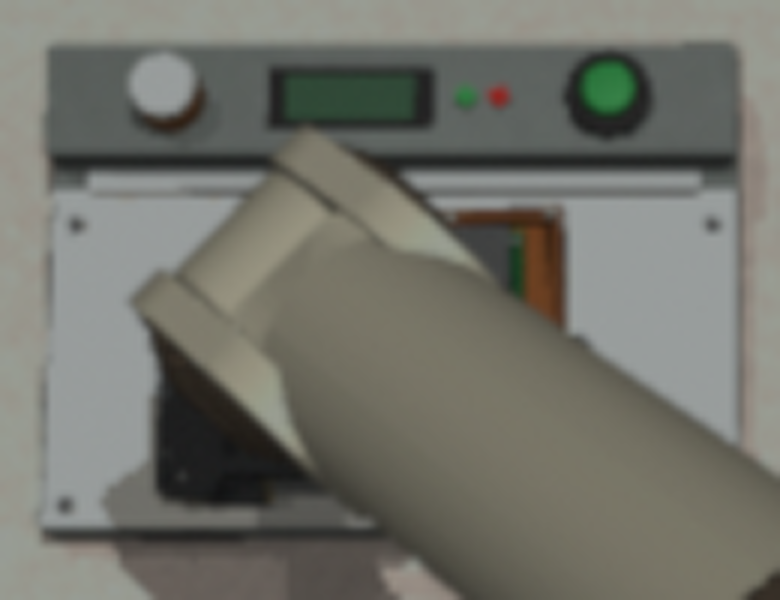

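View pics/w2.png

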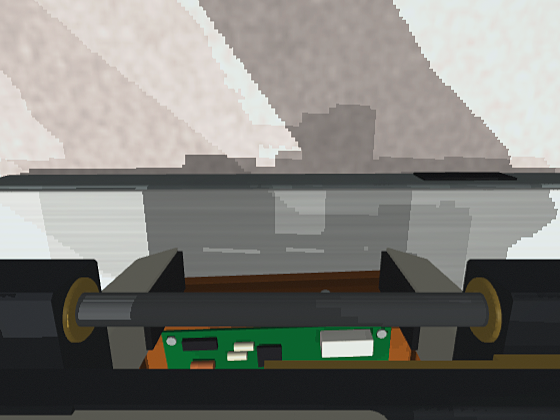

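The carrier is now nearly square: its far-right corner is at crop (560,210) and its near edge sits at the fingers. I'll keep pushing to the rail.

Run:
```python
from h import *
p=push([.45,.086,.049],[1,0,0],.018,step=.0015,fstop=7)
print(p,manip.current_tool_pos(),manip.current_clock())
manip.sleep(.2);print(manip.current_force())
save('s3.png',viewer.get_image('scene'))
i=cv2.imread('pics/s3.png')
cv2.imwrite('pics/s3c.png',cv2.resize(i[185:305,220:380],None,fx=5,fy=5,interpolation=cv2.INTER_CUBIC))
```

```text
(1.5, [-1.0, 0.4, 2.0])
(3.0, [-3.1, 1.0, 3.5])
(4.5, [-3.5, 1.5, 1.8])
(6.0, [-3.0, 2.0, 2.1])
(7.5, [-3.6, 0.5, 3.6])
(9.0, [-3.9, 1.5, 3.5])
(10.5, [-3.3, 0.8, 3.5])
(12.0, [-4.5, 1.8, 3.2])
(13.5, [-3.5, 1.3, 2.6])
(15.0, [-3.6, 0.7, 2.2])
(16.5, [-3.4, 0.6, 3.6])
(18.0, [-3.4, 1.2, 3.2])
[0.468 0.086 0.049] [0.46717828 0.08606099 0.04889845] 12.6
[-3.87019973  0.15692615  5.47939857]
```

View pics/s3c.png

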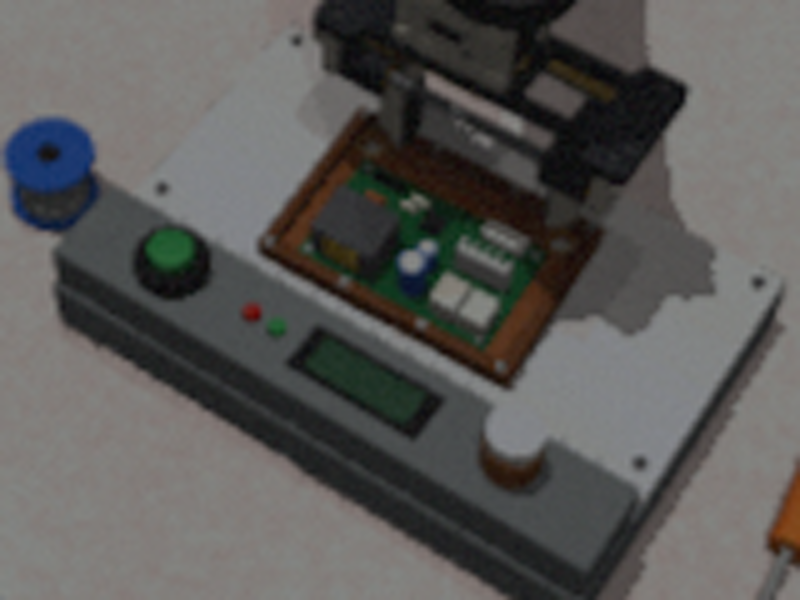

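The white gap between the far edge and the rail is still visible in the scene crop around (400,320). The sliding force is a steady 3–4 N, so I'll push on.

Run:
```python
from h import *
p=push([.468,.086,.049],[1,0,0],.012,step=.001,fstop=4.5)
print(p,manip.current_tool_pos(),manip.current_clock())
manip.sleep(.2);print(manip.current_force())
c=viewer.get_calibration("wrist"); save('w4.png',viewer.get_image('wrist'))
save('s4.png',viewer.get_image('scene'))
i=cv2.imread('pics/s4.png')
cv2.imwrite('pics/s4c.png',cv2.resize(i[185:305,220:380],None,fx=5,fy=5,interpolation=cv2.INTER_CUBIC))
```

```text
(1.0, [1.1, -0.3, -0.1])
(2.0, [0.3, 0.0, 0.6])
(3.0, [1.7, -0.5, -0.5])
(4.0, [2.0, 0.2, -1.5])
(5.0, [3.6, 0.8, -3.0])
(6.0, [4.5, 0.7, -4.7])
(7.0, [4.7, 0.1, -5.2])
[0.475 0.086 0.049] [0.47538048 0.08594217 0.04900065] 14.6
[ 0.84186566 -0.15521214  0.15161281]
```

View pics/s4c.png

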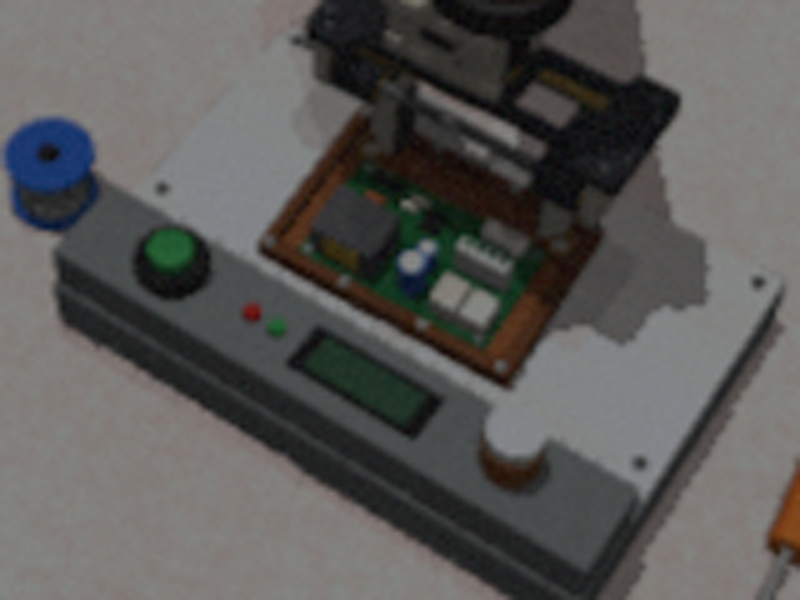

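View pics/w4.png

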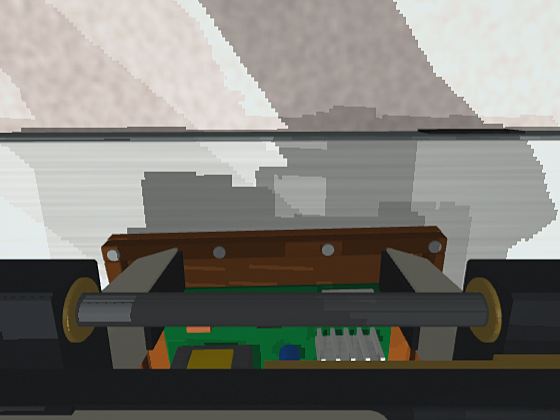

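In the wrist view the near-rim screws (112,256) and (434,246) are outside the fingers. So the fingertips have ridden over the near rim, which means open fingers sit higher than the shut-tip TCP. I'll lift straight up and look again.

Run:
```python
from h import *
import pickle
t=manip.current_tool_pos()
manip.servo_line([t[0],t[1],.075],vel=.06); print(manip.current_force())
manip.servo_line([t[0],t[1],.12],vel=.15)
manip.servo_line([.43,.086,.27],ori=A,vel=.3); print(manip.current_finger_gap())
manip.sleep(.2)
c=viewer.get_calibration("wrist"); im=viewer.get_image('wrist');save('w5.png',im)
pickle.dump(c,open('w5.pkl','wb')); print(manip.current_clock())
i=cv2.imread('pics/w5.png')
cv2.imwrite('pics/w5c.png',cv2.resize(i[110:290,120:440],None,fx=2.5,fy=2.5,interpolation=cv2.INTER_CUBIC))
save('s5.png',viewer.get_image('scene'))
i=cv2.imread('pics/s5.png')
cv2.imwrite('pics/s5c.png',cv2.resize(i[185:305,220:380],None,fx=5,fy=5,interpolation=cv2.INTER_CUBIC))
```

```text
[-0.70918047 -0.30000556  0.18039284]
0.09165351454104755
16.8583
```

View pics/w5c.png

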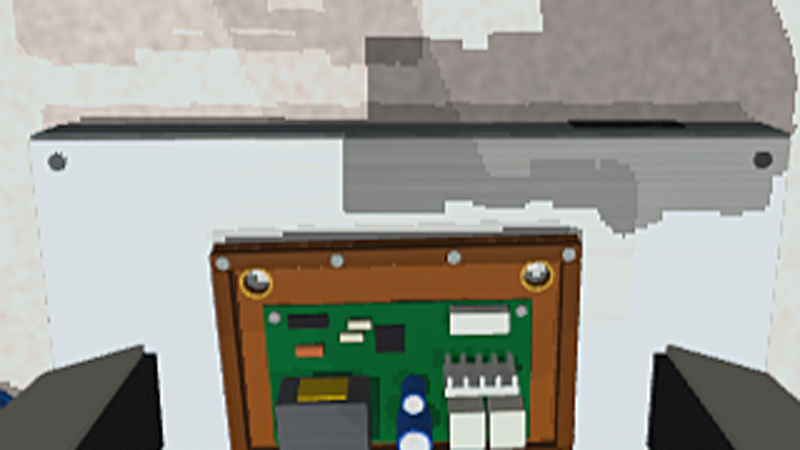

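View pics/s5c.png

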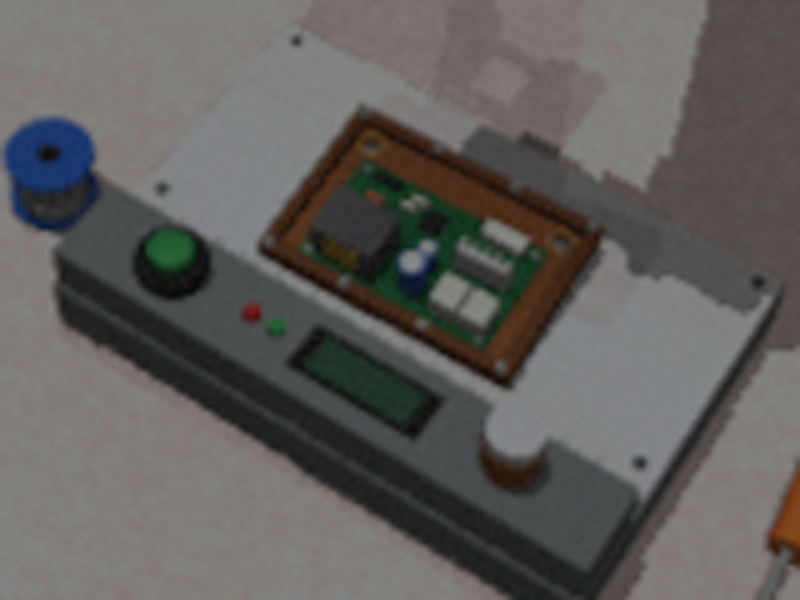

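Run:
```python
from h import *
import pickle
c=pickle.load(open('w5.pkl','rb'))
C=lambda x,y:(120+(x-.75)/2.5,110+(y-.75)/2.5)
a,b=ray(c,C(32,137),.045),ray(c,C(790,135),.045); print(a,b,b-a)
m=(a+b)/2
for z in (.051,.055,.0605): print(z,[ (ray(c,C(*u),z)-m-[.108,0,0]).round(4)[:2] for u in((256,282),(537,276))])
print('carrier near corners top',[ (ray(c,C(*u),.068)-m-[.108,0,0]).round(4)[:2] for u in((213,253),(580,243))])
i=cv2.imread('pics/w5.png')
o=np.hstack([cv2.resize(i[205:240,205:240],None,fx=11,fy=11,interpolation=cv2.INTER_CUBIC),cv2.resize(i[205:240,318:353],None,fx=11,fy=11,interpolation=cv2.INTER_CUBIC)])
cv2.imwrite('pics/w5h.png',o)
```

```text
[ 0.41693741 -0.07755549  0.045     ] [0.41565252 0.25503456 0.045     ] [-0.00128488  0.33259004  0.        ]
0.051 [array([-0.0426, -0.0699]), array([-0.0456,  0.057 ])]
0.055 [array([-0.0439, -0.0692]), array([-0.0468,  0.0564])]
0.0605 [array([-0.0457, -0.0683]), array([-0.0486,  0.0555])]
carrier near corners top [array([-0.0611, -0.0849]), array([-0.0657,  0.0722])]
```

View pics/w5h.png

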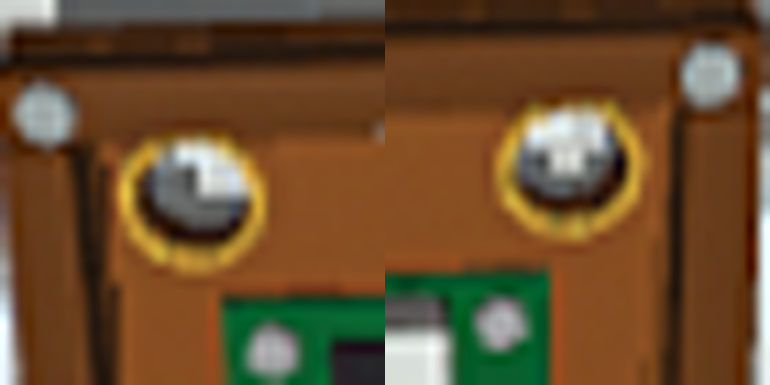

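Both pins show through the holes. The carrier is still propped, about 8–10 mm short in x and 6 mm too far right, with a yaw of about +0.02. Next I'll push with shut fingers, whose tip height is known.

Run:
```python
from h import *
effector.close(5); 
manip.move_pose([.432,.087,.10],A)
manip.servo_line([.432,.087,.0495],ori=A,vel=.1)
manip.sleep(.1);print(manip.current_tool_pos(),manip.current_force(),manip.current_finger_gap())
p=push([.432,.087,.0495],[1,0,0],.034,step=.0015,fstop=7)
print(p,manip.current_tool_pos(),manip.current_clock())
c=viewer.get_calibration("wrist"); save('w6.png',viewer.get_image('wrist'))
save('s6.png',viewer.get_image('scene'))
i=cv2.imread('pics/s6.png')
cv2.imwrite('pics/s6c.png',cv2.resize(i[185:305,220:380],None,fx=5,fy=5,interpolation=cv2.INTER_CUBIC))
```

```text
[0.43283898 0.08713454 0.05031739] [ 0.30707662  0.27017406 -0.14962524] 0.0003266212528150829
(1.5, [-0.9, -0.7, -0.8])
(3.0, [-0.5, -0.2, -0.8])
(4.5, [-0.2, 0.6, 0.9])
(6.0, [0.5, -0.3, 0.4])
(7.5, [-1.1, 0.1, 0.5])
(9.0, [0.2, 0.3, -0.1])
(10.5, [-0.3, 0.4, 0.1])
(12.0, [-0.6, 0.7, -0.1])
(13.5, [-1.3, -0.1, 0.6])
(15.0, [-0.5, -0.5, -0.2])
(16.5, [-0.4, -0.4, 0.2])
(18.0, [0.5, -0.5, -0.6])
(19.5, [-1.2, 0.2, 0.3])
(21.0, [-0.8, -0.6, 0.0])
(22.5, [-0.4, 0.3, 1.1])
(24.0, [0.3, -1.8, -0.2])
(25.5, [0.1, -0.3, 0.3])
(27.0, [0.4, 0.2, -0.5])
(28.5, [-0.4, 0.8, 0.1])
(30.0, [-0.0, -1.1, 0.4])
(31.5, [-0.0, -0.1, 0.6])
(33.0, [-0.2, -0.6, 0.4])
(34.5, [-0.6, -0.4, 0.1])
[0.466  0.087  0.0495] [0.46613019 0.08701491 0.04952499] 25.5667
```

View pics/s6c.png

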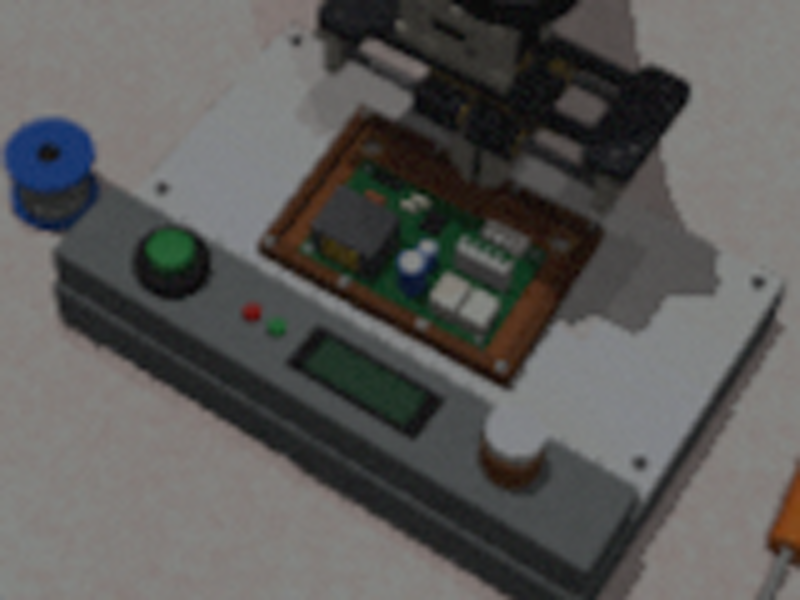

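View pics/w6.png

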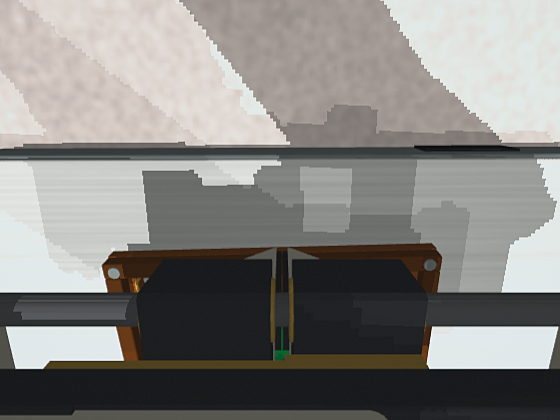

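Run:
```python
import cv2
i=cv2.imread('pics/w6.png')
cv2.imwrite('pics/w6c.png',cv2.resize(i[225:305,90:290],None,fx=4,fy=4,interpolation=cv2.INTER_CUBIC))
i=cv2.imread('pics/s6.png')
cv2.imwrite('pics/s6d.png',cv2.resize(i[195:245,280:350],None,fx=11,fy=11,interpolation=cv2.INTER_CUBIC))
```

```text
(no output)
```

View pics/w6c.png

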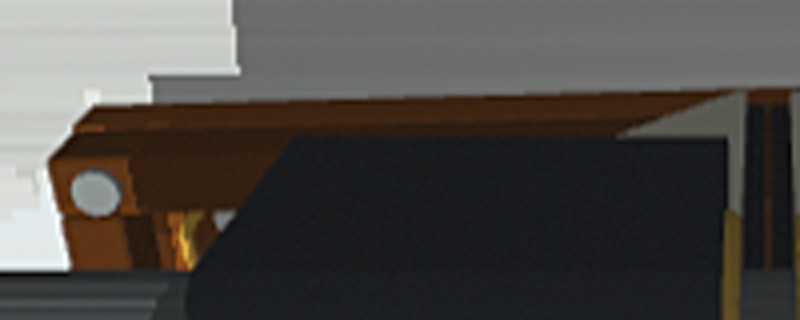

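View pics/s6d.png

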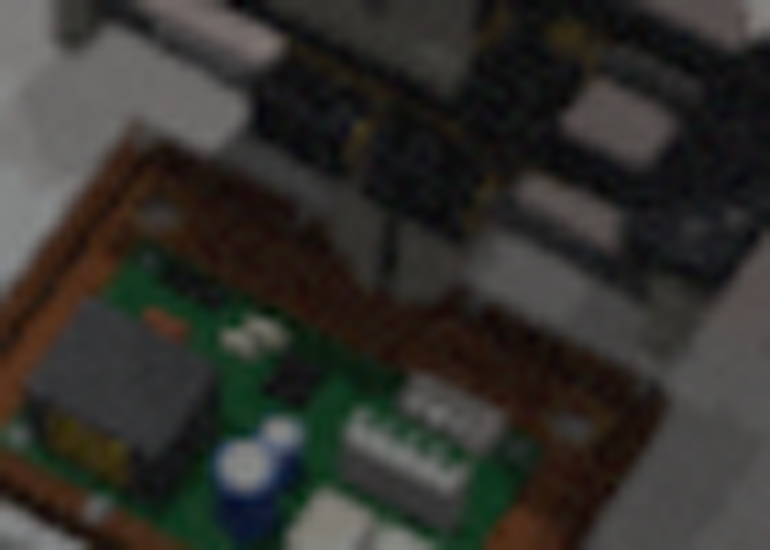

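Run:
```python
from h import *
c=viewer.get_calibration('scene'); t=manip.current_tool_pos()
for P in (t,[t[0]+.0095,t[1],t[2]],[t[0],t[1],.06],[t[0],t[1],.07],[t[0],t[1]+.019,t[2]+.03]):
    u=proj(c,P)[0]; print(P,(u-[280,195])*11+5)
w=viewer.get_calibration('wrist')
for P in (t,[t[0]-.0095,t[1],t[2]],[t[0],t[1],.07]):
    u=proj(w,P)[0]; print(P,u,(u-[90,225])*4)
print(manip.current_q(), manip.current_tcp_rot())
for u in ((103,255),(441,245)):print(ray(w,u,.068))
for u in ((113,273),(430,265)):print(ray(w,u,.068))
```

```text
[0.46608714 0.08700839 0.04952249] [400.98712656 316.80767778]
[np.float64(0.4755871399500517), np.float64(0.08700838528947046), np.float64(0.04952249095616116)] [381.99392101 340.91643387]
[np.float64(0.4660871399500517), np.float64(0.08700838528947046), 0.06] [404.35610098 292.89618266]
[np.float64(0.4660871399500517), np.float64(0.08700838528947046), 0.07] [407.61788898 269.74544944]
[np.float64(0.4660871399500517), np.float64(0.10600838528947046), np.float64(0.07952249095616115)] [474.86833131 281.55112976]
[0.46608714 0.08700839 0.04952249] [281.87138492 254.07176841] [767.48553968 116.28707366]
[np.float64(0.4565871399500517), np.float64(0.08700838528947046), np.float64(0.04952249095616116)] [281.89564273 236.91077978] [767.58257093  47.64311912]
[np.float64(0.4660871399500517), np.float64(0.08700838528947046), 0.07] [281.88814605 271.17614797] [767.55258421 184.70459187]
[ 0.53307463  0.59718688 -0.95351689  2.08923132  0.68892956  0.80577153
  0.72420068] [7.07094398e-01 7.07119159e-01 6.36152655e-05 5.25315506e-05]
[0.4588862  0.00340316 0.068     ]
[0.45369524 0.16073173 0.068     ]
[0.46808303 0.00692468 0.068     ]
[0.46377307 0.15676549 0.068     ]
```

The shut fingers moved to TCP x=0.466 with no force, and the carrier stayed where it was. That suggests the real tips are higher than the TCP reading, so I'll check by touching the bare deck.

Run:
```python
from h import *
t=np.array(manip.current_tool_pos())
manip.servo_line([t[0],t[1],.08],vel=.15); manip.servo_line([.428,.087,.08],ori=A,vel=.25); manip.servo_line([.428,.087,.048],ori=A,vel=.15)
f0=np.array(manip.current_force())
save('w7.png',viewer.get_image('wrist'))
z=.048
while z>.026:
    z-=.002; manip.servo_line([.428,.087,z],ori=A,vel=.06)
    f=np.array(manip.current_force())-f0; print(round(z,3),f.round(1),manip.current_tool_pos()[2].round(4))
    if f[2]>4: break
print(manip.current_clock())
save('w8.png',viewer.get_image('wrist')); save('s8.png',viewer.get_image('scene'))
i=cv2.imread('pics/s8.png')
cv2.imwrite('pics/s8d.png',cv2.resize(i[190:250,280:360],None,fx=10,fy=10,interpolation=cv2.INTER_CUBIC))
```

```text
0.046 [-1.3  0.3  0.4] 0.0464
0.044 [-1.  -0.3  1.4] 0.044
0.042 [-1.5 -0.8  0.1] 0.0419
0.04 [ 0.1 -0.6  1.2] 0.0399
0.038 [-0.7  0.1  0.4] 0.0379
0.036 [-0.4  0.1  0.7] 0.0359
0.034 [-0.3  0.   0.1] 0.0339
0.032 [-0.8  0.5  0.7] 0.0319
0.03 [-0.8  0.6  0.7] 0.0299
0.028 [-0.9  0.4  0.2] 0.0279
0.026 [-0.3  0.8  0.4] 0.0259
29.4833
```

View pics/w8.png

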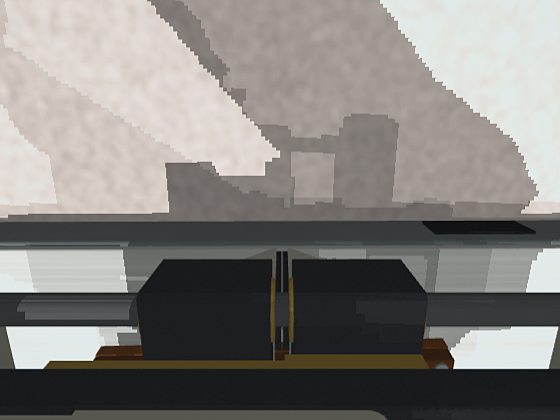

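View pics/s8d.png

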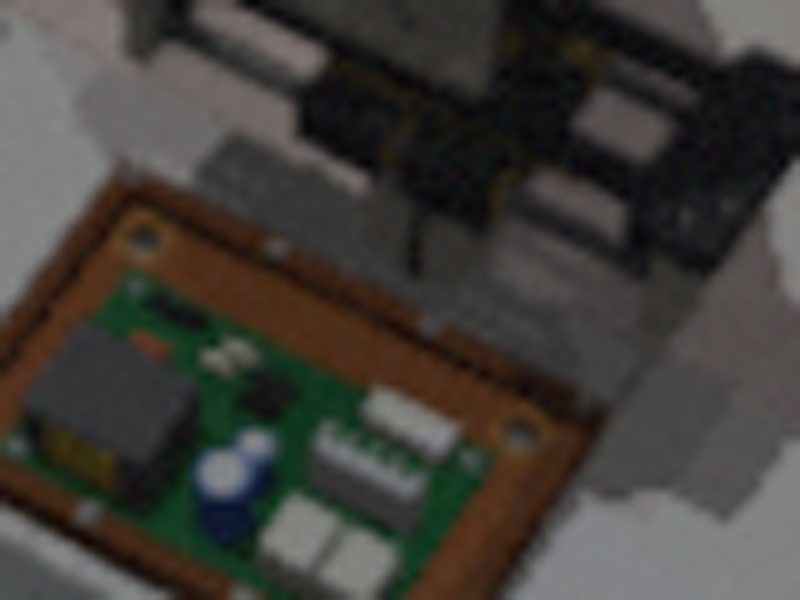

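No deck contact even at a TCP z of 0.026, so the tips are well above where the reading puts them. I'll keep lowering until they touch.

Run:
```python
from h import *
c=viewer.get_calibration('scene'); t=np.array(manip.current_tool_pos())
for z in (.026,.035,.045,.055): print(z,(proj(c,[t[0],t[1],z])[0]-[280,190])*10+4.5)
w=viewer.get_calibration('wrist'); print(proj(w,t),proj(w,[t[0],t[1],.045]),w['eye'])
f0=np.array(manip.current_force())
z=.026
while z>.006:
    z-=.002; manip.servo_line([.428,.087,z],ori=A,vel=.06)
    f=np.array(manip.current_force())-f0
    if f[2]>3: break
print(round(z,3),f.round(1),manip.current_tool_pos()[2])
print(manip.current_clock())
```

```text
0.026 [424.59540665 300.10053428]
0.035 [427.50385487 281.82181179]
0.045 [430.7772353  261.24960011]
0.055 [434.09545894 240.39556237]
[[281.805496   254.04136515]] [[281.8136453  269.79427167]] [0.35323597 0.08686164 0.20380471]
0.024 [-4.6 -1.1 19.1] 0.025101752279796996
29.8333
```

Contact comes at a TCP z of 0.025, so the real tips are 20 mm above the reported TCP. With that correction the push height is TCP z ≈ 0.031.

Run:
```python
from h import *
manip.servo_line([.428,.087,.031],ori=A,vel=.1)
manip.servo_line([.444,.087,.031],ori=A,vel=.1)
p=push([.444,.087,.031],[1,0,0],.026,step=.002,vel=.05,fstop=9)
print(p,manip.current_tool_pos(),manip.current_clock())
save('s9.png',viewer.get_image('scene'))
i=cv2.imread('pics/s9.png')
cv2.imwrite('pics/s9c.png',cv2.resize(i[185:305,220:380],None,fx=5,fy=5,interpolation=cv2.INTER_CUBIC))
save('w9.png',viewer.get_image('wrist'))
```

```text
(2.0, [0.5, 0.4, -0.1])
(4.0, [0.5, 0.7, 0.1])
(6.0, [-0.2, 0.5, -1.4])
(8.0, [-1.0, 0.3, -0.8])
(10.0, [-1.0, 0.5, -1.6])
(12.0, [-1.4, -0.2, -0.9])
(14.0, [-1.3, -0.6, -1.8])
(16.0, [-1.3, -0.2, -2.2])
(18.0, [-4.9, 1.6, -0.4])
(20.0, [-8.0, 2.2, 3.7])
(22.0, [-12.5, 3.2, 6.0])
[0.466 0.087 0.031] [0.46086765 0.08785752 0.03018376] 33.1417
```

View pics/s9c.png

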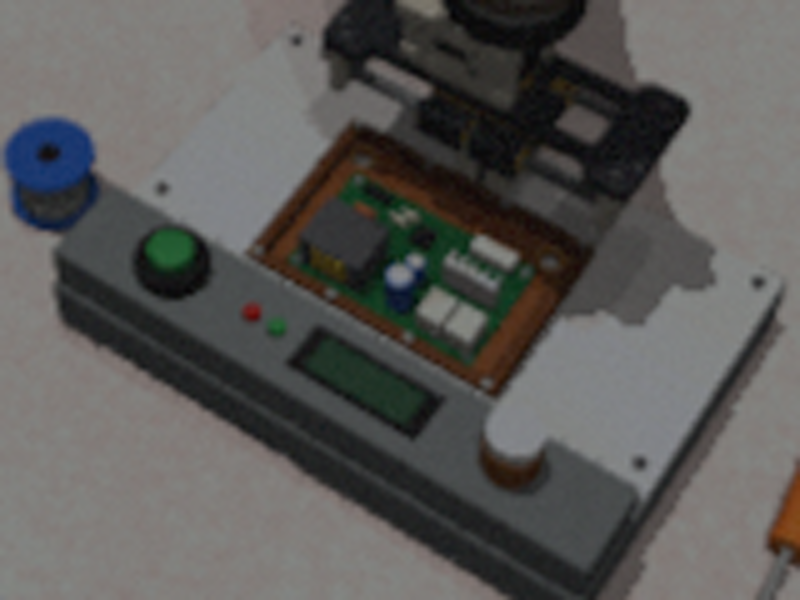

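View pics/w9.png

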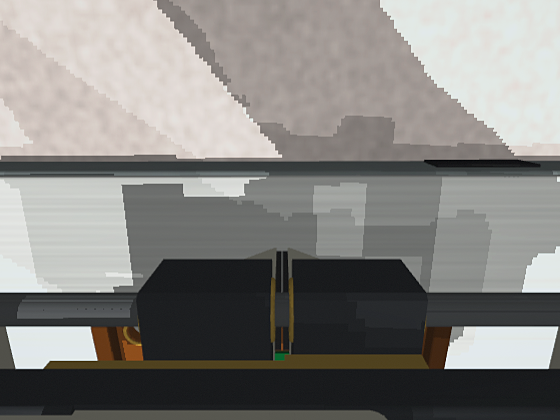

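The carrier is now flush with the rail: the force rises at x≈0.461 and the far edge touches the rail in the scene crop around (370,320). It still needs about 6 mm to the left. I'll turn the hand 90° and push the right rim in +y.

Run:
```python
from h import *
for yaw in (90,-90):
    q=(R.from_euler('z',yaw,degrees=True)*R.from_quat(A)).as_quat()
    s=manip.solve_ik([.495,-.03,.031],q); print(yaw,q.round(4),None if s is None else np.round(s,2))
```

```text
90 [0. 1. 0. 0.] [ 0.92  0.87 -1.22  2.04  1.01  1.01  2.31]
-90 [1. 0. 0. 0.] [ 0.46  0.52 -0.55  2.05  0.43  0.68 -0.37]
```

```bash
sed -i 's/fstop=9):/fstop=9,ori=A):/; s/,ori=A,vel=vel)/,ori=ori,vel=vel)/' h.py
python3 - <<'E'
from h import *
Q=[1.,0,0,0]
manip.servo_line([.446,.087,.031],ori=A,vel=.1)
manip.servo_line([.43,.07,.085],ori=A,vel=.25)
manip.move_pose([.495,-.033,.085],Q)
manip.servo_line([.495,-.033,.031],ori=Q,vel=.15)
print(manip.current_tool_pos(),manip.current_clock())
p=push([.495,-.033,.031],[0,1,0],.031,step=.002,vel=.06,fstop=7,ori=Q)
print(p,manip.current_tool_pos(),manip.current_clock())
save('s10.png',viewer.get_image('scene')); save('w10.png',viewer.get_image('wrist'))
i=cv2.imread('pics/s10.png')
cv2.imwrite('pics/s10c.png',cv2.resize(i[185:305,220:380],None,fx=5,fy=5,interpolation=cv2.INTER_CUBIC))
E
```

```text
[ 0.49470443 -0.03235708  0.03086474] 35.525
(2.0, [1.0, 0.2, -0.5])
(4.0, [-0.2, 0.3, -0.6])
(6.0, [-0.1, 1.0, -0.6])
(8.0, [-0.0, 0.5, -0.2])
(10.0, [-1.1, 0.4, -0.9])
(12.0, [-1.5, 1.0, 0.1])
(14.0, [-1.2, 1.4, 0.4])
(16.0, [-0.8, 1.2, 0.0])
(18.0, [-0.4, -0.2, -0.1])
(20.0, [-0.2, 0.1, -0.2])
(22.0, [-0.1, 0.2, -0.7])
(24.0, [-0.7, 0.4, -1.1])
(26.0, [-0.8, -0.2, -0.9])
(28.0, [-0.9, -0.1, -0.6])
(30.0, [-0.2, -1.0, 0.3])
(32.0, [-1.2, -1.7, -1.1])
[ 0.495 -0.002  0.031] [ 0.49498507 -0.00241043  0.03100409] 39.525
```

View pics/s10c.png

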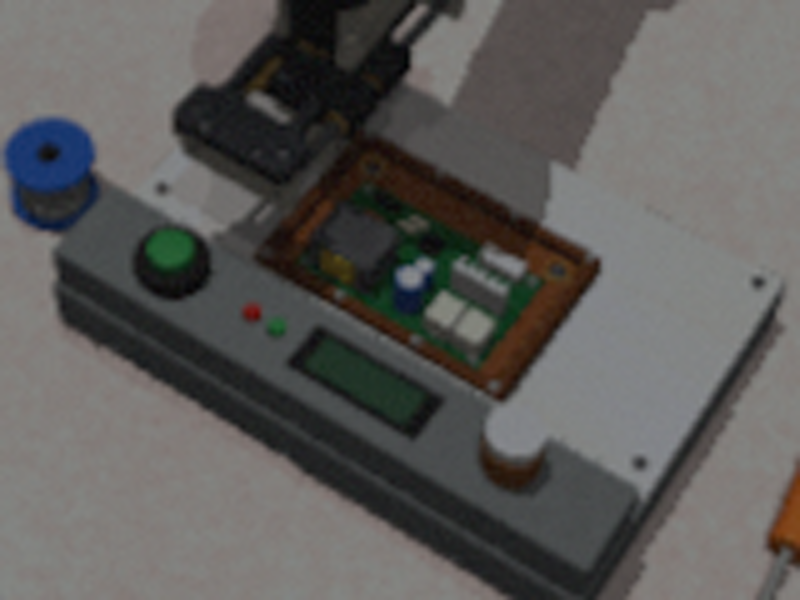

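View pics/w10.png

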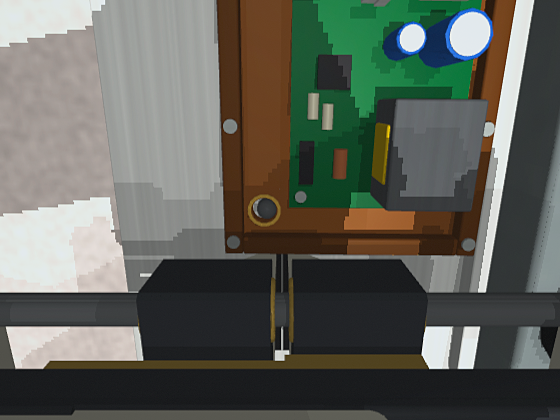

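The carrier moved left, and the right hole at (265,209) now has its pin nearly centred. I'll push a little further.

Run:
```python
from h import *
Q=[1.,0,0,0]
p=push([.495,-.002,.031],[0,1,0],.008,step=.001,vel=.04,fstop=4.5,ori=Q)
print(p,manip.current_tool_pos(),manip.current_clock())
c=viewer.get_calibration('wrist'); save('w11.png',viewer.get_image('wrist'))
save('s11.png',viewer.get_image('scene'))
i=cv2.imread('pics/s11.png')
cv2.imwrite('pics/s11c.png',cv2.resize(i[185:305,220:380],None,fx=5,fy=5,interpolation=cv2.INTER_CUBIC))
i=cv2.imread('pics/w11.png')
cv2.imwrite('pics/w11c.png',cv2.resize(i[180:265,200:340],None,fx=5,fy=5,interpolation=cv2.INTER_CUBIC))
```

```text
(1.0, [1.3, -1.2, 0.4])
(2.0, [0.2, -2.7, 0.1])
(3.0, [0.9, -5.0, 1.0])
[0.495 0.001 0.031] [ 0.49496964 -0.00111584  0.0310163 ] 40.375
```

View pics/s11c.png

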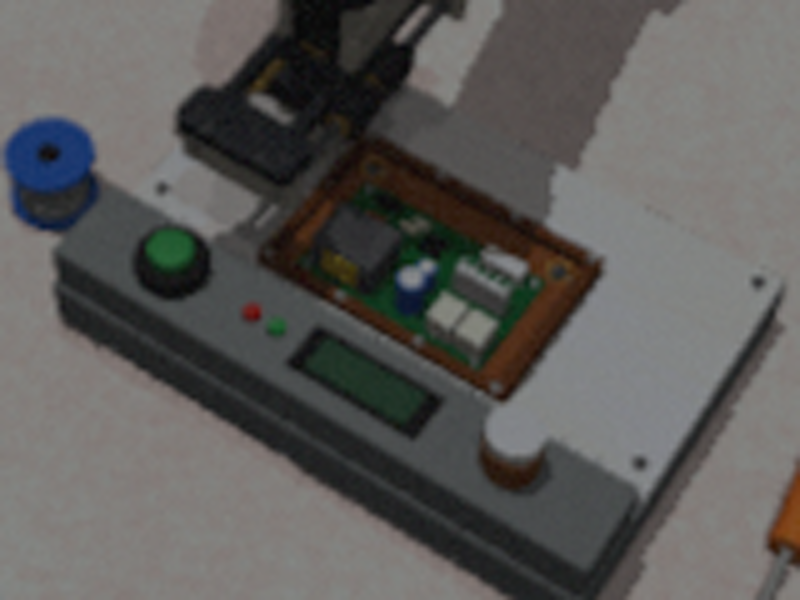

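View pics/w11c.png

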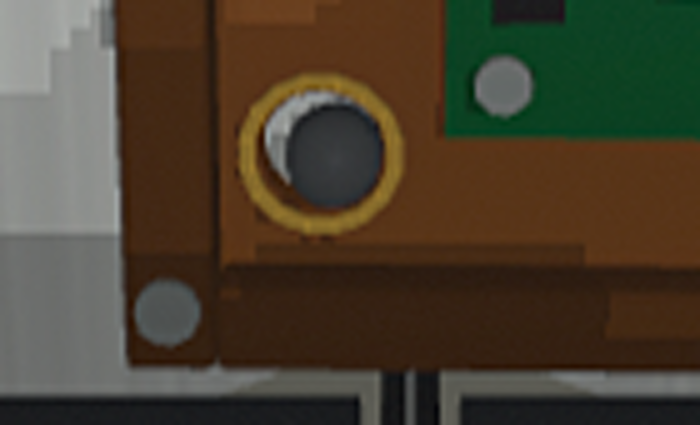

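The right pin fills its hole and the push resistance rose to 5 N, so it looks dropped on. I'll back off and view both holes from above.

Run:
```python
from h import *
import pickle
Q=[1.,0,0,0]
manip.servo_line([.495,-.012,.031],ori=Q,vel=.1)
manip.servo_line([.495,-.03,.09],ori=Q,vel=.3)
manip.servo_line([.495,.05,.18],ori=Q,vel=.35); manip.sleep(.15)
c=viewer.get_calibration('wrist'); save('w12.png',viewer.get_image('wrist')); pickle.dump(c,open('w12.pkl','wb'))
print(manip.current_clock(),manip.current_force())
```

```text
41.8083 [ 0.19582251 -1.08966493 -0.6955837 ]
```

View pics/w12.png

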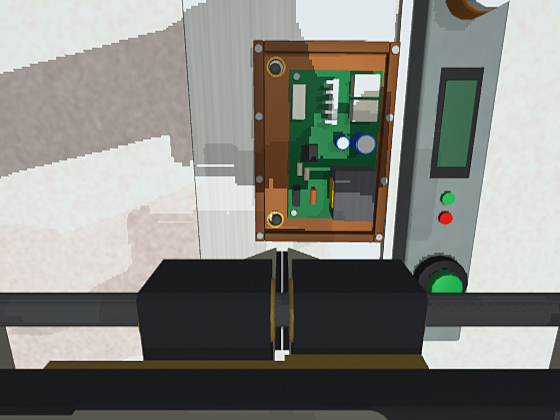

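Run:
```python
from h import *
import pickle
i=cv2.imread('pics/w12.png')
a=cv2.resize(i[50:85,255:295],None,fx=9,fy=9,interpolation=cv2.INTER_CUBIC);b=cv2.resize(i[200:235,255:295],None,fx=9,fy=9,interpolation=cv2.INTER_CUBIC)
cv2.imwrite('pics/w12h.png',np.hstack([a,b]))
c=pickle.load(open('w12.pkl','rb'))
h=[ray(c,(276,67.5),.051),ray(c,(276,219),.051)];print(np.round(h,4),np.linalg.norm(h[0]-h[1]))
# screw heads (rim top) corners for tilt: 
for z in(.059,.068): print(z,[ray(c,u,z).round(4) for u in((258.5,48),(396,49.5),(379,237),(259.5,236))])
```

```text
[[0.4881 0.1508 0.051 ]
 [0.4876 0.0275 0.051 ]] 0.12327939364360625
0.059 [array([0.4753, 0.1637, 0.059 ]), array([0.5779, 0.1626, 0.059 ]), array([0.5761, 0.0139, 0.059 ]), array([0.4736, 0.0147, 0.059 ])]
0.068 [array([0.4758, 0.1624, 0.068 ]), array([0.5753, 0.1614, 0.068 ]), array([0.5736, 0.0172, 0.068 ]), array([0.4742, 0.018 , 0.068 ])]
```

View pics/w12h.png

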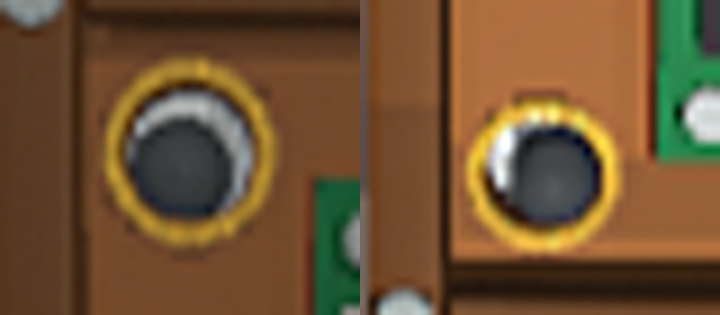

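Both pins sit inside their brass rings at plate level. The hole spacing measures 123.3 mm at the seated height, and the near and far screw spacings are equal, so the carrier is flat. Next is the button.

Run:
```python
from h import *
Q=[1.,0,0,0]
P=[.6225,-.016]
manip.servo_line([.56,-.016,.16],ori=Q,vel=.3)
manip.servo_line(P+[.10],ori=Q,vel=.25)
manip.servo_line(P+[.082],ori=Q,vel=.1); manip.sleep(.1)
f0=np.array(manip.current_force()); z=.082
while z>.060:
    z-=.0015; manip.servo_line(P+[z],ori=Q,vel=.04)
    f=np.array(manip.current_force())-f0; print(round(z,4),f.round(1),np.round(manip.current_tool_pos(),4))
    if f[2]>10: break
manip.sleep(.15); print(manip.current_force(),manip.current_tool_pos())
save('s13.png',viewer.get_image('scene'))
manip.servo_line(P+[.10],ori=Q,vel=.1); manip.servo_line(P+[.18],ori=Q,vel=.3)
manip.servo_line([.48,.05,.22],ori=Q,vel=.3); manip.sleep(.2)
save('w14.png',viewer.get_image('wrist')); save('s14.png',viewer.get_image('scene'))
print(manip.current_clock(),manip.current_force())
a,b=[cv2.resize(cv2.imread(f'pics/s{k}.png')[195:295,220:350],None,fx=3,fy=3,interpolation=cv2.INTER_CUBIC) for k in (13,14)]
cv2.imwrite('pics/s1314.png',np.hstack([a,b]))
```

```text
0.0805 [-0.7 -0.8  0.1] [ 0.6226 -0.0161  0.0807]
0.079 [-0.4 -1.3  0.9] [ 0.6224 -0.016   0.0789]
0.0775 [0.5 0.  0.6] [ 0.6224 -0.016   0.0774]
0.076 [ 0.3 -0.4  1.9] [ 0.6227 -0.0159  0.0761]
0.0745 [-0.2 -0.8  2.9] [ 0.6228 -0.0159  0.0747]
0.073 [ 0.1 -0.6  2.7] [ 0.6228 -0.016   0.0732]
0.0715 [ 0.6 -1.   4.5] [ 0.6228 -0.0159  0.0716]
0.07 [-1.7 -1.5 10.6] [ 0.6228 -0.016   0.0711]
[-2.29916681 -0.26912313 10.60339604] [ 0.62281244 -0.01596879  0.0711253 ]
47.2667 [ 0.53291984 -0.12731664 -0.05483484]
```

View pics/s1314.png

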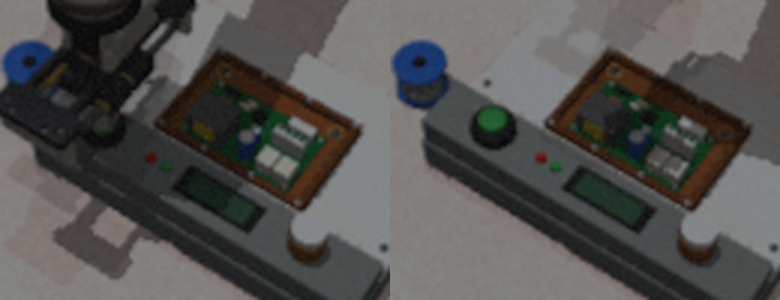

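View pics/w14.png

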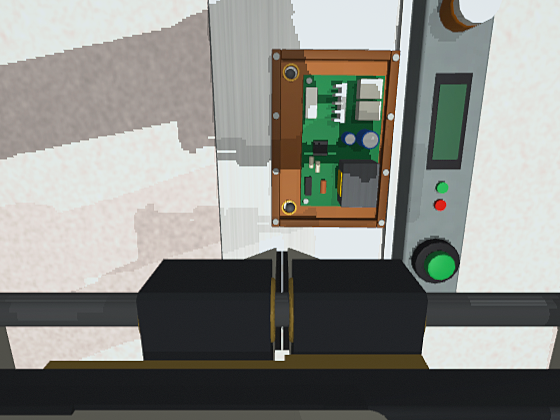

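The button went to its hard stop, about 5 mm in: 4.5 N at the spring and then a steep rise. It is out again in the right-hand view at (492,122). The carrier is unchanged, with both holes over the pins at (290,72) and (290,207), and the robot is clear of everything.

```bash
python3 -c "
from h import *
manip.hand_in(); print(manip.current_clock())"
```

```text
the job is handed in; nothing more can be done
the job is handed in; nothing more can be done
```

The carrier is seated flat over both pins, and the start button has been pressed fully in and released. I handed the job in at about 47 s of the 64 s allowed; no verdict is reported.

**How it went:**
- **Near-edge push:** I pushed the near rim until the far edge was flush with the rail.
- **Side push:** I then pushed the right rim about 6 mm to the left until the holes dropped over the pins. The resistance rose to 5 N there.
- **Start button:** I pressed it to its stop, about 5 mm in. The spring force was about 4.5 N, rising to 10.6 N at the stop.

**Last checks:**
- Both pins sit inside their brass rings.
- The hole spacing measured 123.3 mm (124 mm expected).
- The near and far rim screw spacings agree, so the carrier looks flat.
- The last pictures show the button out again and the flux jar and spool where they were. I did not re-measure the other loose items.
- The tool force was near zero with the arm clear.

**What disagreed:** The fingertips turned out to be about 20 mm above the reported TCP; I found this by touching the deck. Before I knew that, the first push with open fingers rode over the near rim, and a second push with shut fingers passed over it without contact. Both reached over the carrier floor near the board. I saw no contact with the electronics: the sensor read close to zero after the tips slipped over the rim and throughout the second pass. I have no direct reading of contact with the board, so that remains unconfirmed.

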